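Test tile into the dust box

TASK

Take the T-shaped bisque test tile and put it away in the grey dust box: push it foot first through the two sprung leaves in the top, ease it down past them until it stands upright on the shelf hidden inside, let go and draw back so that both leaves spring fully shut over it. Bisque is brittle: never let it drop and never press it hard onto the shelf, whose depth is not known and must be felt. Leave the other things on the bench where they are.

Things in the scene. Friction and masses are not known exactly. Their poses are not given: they have to be found in the camera images.
- tile: Terracotta-coloured inverted T on its foot, 0.08 to 0.16 kg. Foot 24 (x) by 60 (y) by 9 mm high; from its middle rises an upright 24 (x) by 10 (y) mm to 80 mm. Origin: centre of underside, z up. Grip the upright across its 10 mm, fingers closing along the tile's y. Brittle: over 20 N against the box, leaves or shelf breaks it, so does a free fall of over 1 mm inside.
- tile_top (a point): Centre of the top end of the tile's upright, 80 mm above its underside; axes as the tile's.
- box: Grey steel dust box, fixed, 140 (x) by 190 (y) by 150 mm high. Origin: centre of underside, z up. Inside, out of sight, a level fixed wooden shelf covers the floor area (128 by 178 mm); its top lies 105 to 123 mm below the box's top, different each time, so a tile standing on it has its top 25 to 43 mm below the box's top.
- mouth (a point): Centre of the mouth in the box's top, level with the top face, 150 mm above the bench; axes as the box's. The mouth is 48 (x) by 146 (y) mm, closed by two aluminium leaves that meet on its centre line along y. The tile goes in with its y along the box's y.
- leaf_near (a joint): Angle (rad) of the leaf hinged on the mouth's -x edge: 0 shut and level, 1.5 hanging down; opens down into the box only. 23.5 mm wide, 142 long, 3 thick. Its spring shuts it: 1.3 N at the free edge to start, 3.5 N at 1 rad. What is over 24 mm below the box's top is clear of the leaves.
- leaf_far (a joint): The same for the leaf hinged along the mouth's +x edge.
- post: Bystander: terracotta-coloured plain round kiln post, 38 mm across, 75 mm tall, standing. Origin: centre of the underside.
- cutter: Bystander: steel ring cutter, 68 mm across, 30 mm tall. Origin: centre of the underside.
- jar: Bystander: white glaze jar, 60 mm across, 100 mm tall. Origin: centre of the underside.
- rib: Bystander: flat dark wooden rib, 50 (x) by 120 (y) by 8 mm, lying. Origin: centre of the underside.
There are look-alikes about, which are no part of the job. Leave any green or pink look-alike of the tile alone.

How it is judged:
By the outcome, as a careful person would: the job done as asked, in the order asked, and still so for the second after the job is handed in, with the robot touching nothing.
It also fails if it takes over 51 s, if anything falls off the work surface, if the arm or the gripper's body presses on something with over 40 N, if the wrist force passes 120 N, or if a joint passes its speed limit or range.

ROBOT

A 6-joint arm with a two-finger parallel gripper is mounted at the origin on the work surface. World frame = base frame: x ahead of the robot, y to its left, z up, the work surface at z = 0. Lengths are in m, angles in rad, forces in N, time in s.
With the tool pointing down it reaches from about 0.35 to 0.775 m from the base axis. Payload 7.3 kg.
Tool frame: the origin (TCP) lies on the centre line of the jaws, within the pads' length; the fingertips stand 17 mm ahead of it and the grasp point (between the pads) lies 2 mm behind it (robot.tcp_to_tips is the distance from the TCP to the fingertips, in m); z points along the fingers, y is the line along which they close (so a half turn about z gives the same grasp; the last joint's range is limited). The gripper opens to 92 mm and grips with 3 to 60 N. Pads are 19 mm wide; open, the fingers measure 130 mm over their backs; the gripper's body (75 mm by 190 mm) begins 47 mm behind the grasp point.
Start: joints at [-1.44, 0.342, 1.524, -0, 1.275, -0.146], TCP at [0.143, -0.505, 0.244] pointing down, gripper open.
Joint ranges: [-2.53, 2.53], [-0.77, 2.02], [0.04, 2.7], [-1, 4.14], [0.28, 2.66], [-3.11, 3.11]. Speed limits (rad/s): [2.57, 2.57, 3.14, 3.14, 3.14, 3.14].

INTERFACE

Orientations are given as [roll, pitch, yaw] about the fixed x, y, z axes, in that order (R = Rz(yaw) Ry(pitch) Rx(roll)).
In Python, from cell import robot gives the robot as it stands. The module is installed in compiled form; this text tells all that it offers.
- The arm moves only by the tool carry_out, never from a script. Its argument "commands" is a list of rows, each a list of 3 entries, a list of its own where there are three numbers: the shift along the tool's x, y, z in m, then the turn about the tool's z in rad, then the opening, from 0 (shut) to 1 (fully open). In form: [[[dx, dy, dz], yaw, claw], ...]. A call has 1 to 20 rows; each row shifts and turns the commanded pose from where the row before left it, along the tool's axes as they then stand; what a row does not reach is not made up. A row lasts 1/8 s, in which the tool goes at most 62.5 mm and 10.7 degrees, less where a joint would pass 70% of its speed; a pose out of reach is approached as far as the arm can. A call is refused whole if a number of a shift passes 0.0625 or a number of a turn 0.188, either way. A call with a gripper value outside its range is refused whole. The fingers move at their own pace and stop on an object; "newtons" is the grip in N (left out, the last holds). Time passes only in rows, so rows that do not move let the fingers close. It gives the time, the measured TCP pose, the force, the opening and the grip force at its end, in the units of the state.
- robot.observe(): the state, without advancing time (a new reading comes with each control period).
- robot.read_camera(name): name is "side" or "top" or "wrist"; returns a dict with "pixels" (400x640x3 uint8, red, green, blue), "fx", "fy", "cx", "cy" (pixels), "view" (4x4, takes a point from world to camera coordinates); the wrist camera has in their place "T_tool_cam" (4x4, takes a point from camera to tool coordinates, whose origin is the TCP and whose axes are the flange's). Camera axes: x right, y up, looking along -z (the intrinsics and any distortion apply to the point x, -y, -z); pixel columns grow to the right and rows downward; lengths in m; the calibration is good to about 2 mm. A picture is of the moment at which its call begins: read the wrist's pose just before it. There is no depth.
- robot.hand_in(): hands the job in; it is judged then, once.
Trained networks look in a picture, given as the dict that the camera call returned (one of the last four; its "shot" number tells which), for a name from the list of things; names that differ only in an ending like _2 or _b are one class to them, and where a whole thing is asked for, a point or a joint stands for the part that bears it (a point fixed in the world has none). Each returns a list of dicts, best first, with "p" (0 to 1); they miss things now and then, are a little off and sometimes report something else, mostly with a low value. They report only what shows in the picture. A call takes as long as a camera call. They do not tell look-alikes from the thing itself.
- robot.find_in(picture, name): "at" ([column, row] in pixels, amid what is visible of it).
- robot.tip_of(picture, name): "at" ([column, row] in pixels: a listed point, or the origin of a listed thing).
The state is a dict: "time": time; "qpos": joint angles; "qvel": joint speeds; "joint_efforts": joint torques, N m; "tool_pos": TCP position; "tool_rot": TCP orientation; "contact_force": force on the tool from outside, world axes, zero at the start; "torque": the same for the moment, N m; "opening": finger opening in m; "grip_force": force on a finger pad.
Only numpy, scipy, OpenCV 4.12 (cv2) and the standard library are available. Lean on these libraries where they do the work, as an engineer would, in place of code of your own. Each camera call takes 0.05 s, during which the arm holds its last target. There are 200 camera calls.

## Working session

There is one attempt and no reset: what is moved stays moved. The work goes in short steps, Python scripts to look and compute and a tool call to move; the robot and the scene stay as the last step left them, time stands still between calls to the robot, and variables do not carry over. Pictures are saved under pics/ and viewed, at most 10 in all, crops included, and the job is handed in when it is done.

Besides the shell and the picture viewer there is one more tool, called after "Emit:" as name(argument=value, ...), one argument or row to a line, values as JSON. carry_out: Moves the arm, as the interface text tells. Its arguments: {"type":"object","properties":{"commands":{"type":"array"},"newtons":{"type":"number"}},"required":["commands"]}

```bash
mkdir -p pics
cat > h.py <<'E'
import numpy as np, cv2
from cell import robot
from scipy.spatial.transform import Rotation as R
def ray(pic, uv, st=None):
    "world origin, direction for pixel"
    d=np.array([(uv[0]-pic['cx'])/pic['fx'], -(uv[1]-pic['cy'])/pic['fy'], -1.])
    if 'view' in pic: T=np.linalg.inv(np.array(pic['view']))
    else:
        T0=np.eye(4); T0[:3,:3]=R.from_euler('xyz',st['tool_rot']).as_matrix(); T0[:3,3]=st['tool_pos']
        T=T0@np.array(pic['T_tool_cam'])
    return T[:3,3], T[:3,:3]@d
def atz(pic,uv,z,st=None):
    o,d=ray(pic,uv,st); return o+d*(z-o[2])/d[2]
def tri(rays):
    A=np.zeros((3,3));b=np.zeros(3)
    for o,d in rays:
        d=d/np.linalg.norm(d);P=np.eye(3)-np.outer(d,d);A+=P;b+=P@o
    p=np.linalg.solve(A,b); return p,[np.linalg.norm(np.cross(p-o,d/np.linalg.norm(d))) for o,d in rays]
def proj(pic,p):
    c=np.array(pic['view'])@np.append(p,1); return [pic['cx']+pic['fx']*c[0]/-c[2], pic['cy']-pic['fy']*c[1]/-c[2]]
def save(pic,name,crop=None,s=1):
    im=pic['pixels'][:,:,::-1]
    if crop: im=im[crop[1]:crop[3],crop[0]:crop[2]]
    cv2.imwrite('pics/'+name,cv2.resize(im,None,fx=s,fy=s,interpolation=cv2.INTER_CUBIC))
E
python3 - <<'E'
from h import *
st=robot.observe();print(st)
ps={n:robot.read_camera(n) for n in('side','top')}
print({k:v for k,v in ps['top'].items() if k!='pixels'})
for n,p in ps.items():
    save(p,n+'0.png')
    for t in('tile','box','post','cutter','jar','rib'):
        print(n,t,[(np.round(x['at']),round(x['p'],2)) for x in robot.find_in(p,t)][:5])
    for t in('tile_top','tile','mouth'):
        print(n,'tip',t,[(np.round(x['at'],1),round(x['p'],2)) for x in robot.tip_of(p,t)][:5])
im=np.vstack([ps['side']['pixels'],ps['top']['pixels']])[:,:,::-1]
cv2.imwrite('pics/both.png',cv2.resize(im,(480,600),interpolation=cv2.INTER_AREA))
E
```

```text
{'time': 0.0, 'qpos': array([-1.43997292e+00,  3.42701463e-01,  1.52504228e+00, -3.14177561e-06,
        1.27535352e+00, -1.46009223e-01]), 'qvel': array([ 0.00171482,  0.00055591, -0.0008521 , -0.00184811,  0.00025681,
       -0.00100026]), 'joint_efforts': array([ 9.69883399e-05, -4.31234050e+01, -2.44217044e+01,  7.20440154e-02,
        5.61321003e-02, -1.31546972e-04]), 'tool_pos': array([ 0.14345364, -0.50462571,  0.24304714]), 'tool_rot': array([-3.14010361e+00, -2.15935446e-04,  2.76833384e-01]), 'contact_force': array([ 0.01731901, -0.09467179, -0.85266551]), 'torque': array([-0.00060776, -0.00790336, -0.04766332]), 'grip_force': 0.0, 'opening': 0.09175011413491967}
{'fx': 514.0518272788304, 'fy': 514.0518272788304, 'cx': 320.0253555542621, 'cy': 205.83815477455516, 'view': array([[-0.00969222, -0.99993774,  0.00552891,  0.03448966],
       [ 0.98777625, -0.0087138 ,  0.15563465, -0.59167868],
       [-0.15557679,  0.00696978,  0.98779921, -1.20961933],
       [ 0.        ,  0.        ,  0.        ,  1.        ]]), 'shot': 2}
side tile [(array([371., 267.]), 0.91), (array([29
[... 364 characters left out ...]
[331.7, 253.3]), 0.53)]
side tip tile [(array([330.9, 274.9]), 0.72), (array([288.7, 293.4]), 0.61), (array([367.4, 273.7]), 0.59)]
side tip mouth [(array([335.8, 174. ]), 0.98)]
top tile [(array([225., 220.]), 0.7), (array([272., 288.]), 0.57), (array([254., 251.]), 0.49)]
top box [(array([358., 218.]), 0.78)]
top post [(array([194., 255.]), 0.87)]
top cutter [(array([454., 308.]), 0.66)]
top jar [(array([186., 180.]), 0.77)]
top rib [(array([246., 139.]), 0.55)]
top tip tile_top [(array([217.1, 223.4]), 0.58), (array([251.4, 248.7]), 0.53)]
top tip tile [(array([271.6, 288.6]), 0.82), (array([260.1, 253.6]), 0.79), (array([225.6, 220.1]), 0.7)]
top tip mouth [(array([361.7, 212.4]), 0.64)]
```

View pics/top0.png

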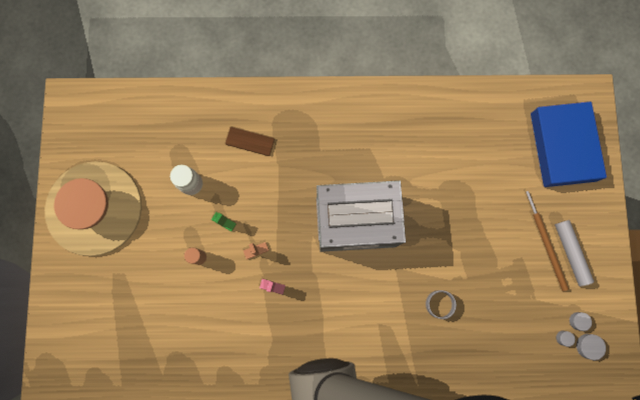

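View pics/side0.png

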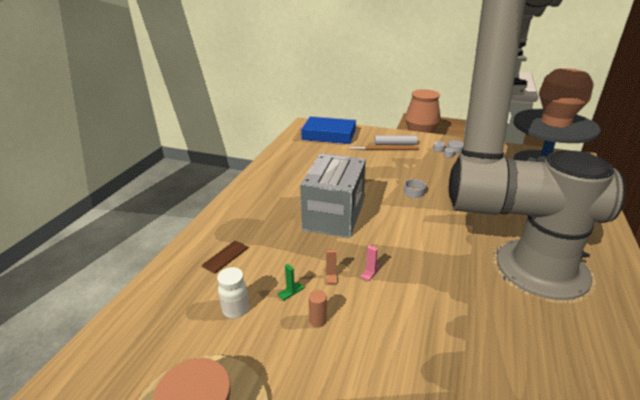

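The top view shows these candidates: terracotta T (256,250), green T (223,221), pink T (272,287), and the plain round terracotta post (194,256). By the description I choose the terracotta T, which is at (332,267) in the side view. The box mouth is at about (361,213) in the top view.

Run:
```python
from h import *
t=robot.read_camera('top'); s=robot.read_camera('side')
print('tile base top',atz(t,[260.1,253.6],0),'side',atz(s,[330.9,274.9],0))
print('tiletop',atz(t,[251.4,248.7],.08),atz(s,[331.7,253.3],.08),tri([ray(t,[251.4,248.7]),ray(s,[331.7,253.3])]))
print('mouth',atz(t,[361.7,212.4],.15),atz(s,[335.8,174],.15))
# mouth rectangle from the top picture, at z=.15
g=t['pixels'][195:232,318:404].mean(2)
m=cv2.morphologyEx(((t['pixels'].min(2)>165)*255).astype(np.uint8),cv2.MORPH_CLOSE,np.ones((5,5)))
m[:190]=0;m[240:]=0;m[:,:315]=0;m[:,405:]=0
c=max(cv2.findContours(m,0,2)[0],key=cv2.contourArea);r=cv2.minAreaRect(c);print(r)
print(np.array([atz(t,p,.15) for p in cv2.boxPoints(r)]).round(4))
a=cv2.resize(t['pixels'][200:310,170:300],(520,440),interpolation=cv2.INTER_CUBIC)
b=cv2.resize(t['pixels'][170:260,305:415],(520,425),interpolation=cv2.INTER_CUBIC)
cv2.imwrite('pics/crop1.png',a[:,:,::-1]);
```

```text
tile base top [0.47989872 0.17941817 0.        ] side [0.48867172 0.18838929 0.        ]
tiletop [0.4863706 0.1910869 0.08     ] [0.48300521 0.20088205 0.08      ] (array([0.48638641, 0.1919613 , 0.07207139]), [np.float64(0.0005862968349249583), np.float64(0.0005862968349250104)])
mouth [ 0.55996001 -0.06326324  0.15      ] [ 0.54741309 -0.04054023  0.15      ]
((365.352294921875, 205.6655731201172), (33.602325439453125, 72.73848724365234), 86.72950744628906)
[[ 0.6093  0.0113  0.15  ]
 [ 0.6174 -0.1525  0.15  ]
 [ 0.5412 -0.1542  0.15  ]
 [ 0.5333  0.0079  0.15  ]]
```

View pics/crop1.png

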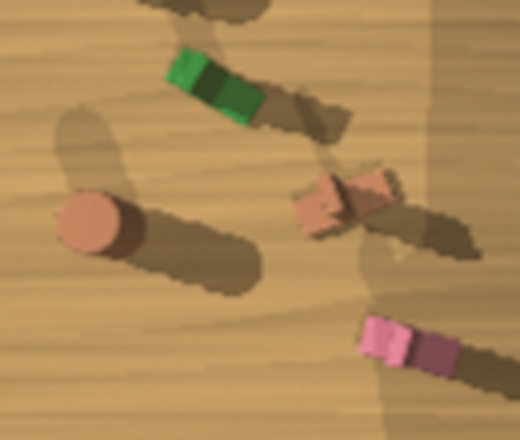

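The crop shows the terracotta T: upright at crop (315,207), foot running up-right to (385,185). The round post is at (90,222). The choice holds, and the tile's y direction is about 0.4 rad of yaw. I'll look at the box with the wrist camera on the way.

Emit:
carry_out(
  commands=[
    [[0.0414,-0.0268,-0.0083],0,0.6],
    [[0.0414,-0.0268,-0.0083],0,0.6],
    [[0.0414,-0.0268,-0.0083],0,0.6],
    [[0.0414,-0.0268,-0.0083],0,0.6],
    [[0.0414,-0.0268,-0.0083],0,0.6],
    [[0.0414,-0.0268,-0.0083],0,0.6],
    [[0.0414,-0.0268,-0.0083],0,0.6],
    [[0.0414,-0.0268,-0.0083],0,0.6],
    [[0.0414,-0.0268,-0.0083],0,0.6],
    [[0.0414,-0.0268,-0.0083],0,0.6],
    [[0.0414,-0.0268,-0.0083],0,0.6],
    [[0.0414,-0.0268,-0.0083],0,0.6],
    [[0,0,0],0,0.6],
    [[0,0,0],0,0.6],
  ],
)

```text
time: 2.85
tool_pos: [0.5331, -0.06, 0.3429]
tool_rot: [3.142, 0.001, 0.277]
contact_force: [-0.3, 0.5, 0.6]
opening: 0.0553
grip_force: 0.0
```

Run:
```python
from h import *
st=robot.observe();w=robot.read_camera('wrist')
print(st['tool_pos'],st['tool_rot'],w['T_tool_cam'],w['fx'])
for n,z in(('mouth',.15),):
    for x in robot.tip_of(w,n): print(n,x,atz(w,x['at'],z,st))
print(robot.find_in(w,'box'))
save(w,'w1.png')
```

```text
[ 0.53313124 -0.06003837  0.34293926] [3.14151748e+00 1.04818050e-03 2.77292089e-01] [[-4.97822451e-04  9.58723736e-01  2.84338793e-01  7.58021265e-02]
 [ 9.99999822e-01  3.83882654e-04  4.56444754e-04  2.42572712e-04]
 [ 3.28451690e-04  2.84338970e-01 -9.58723757e-01 -1.39816512e-01]
 [ 0.00000000e+00  0.00000000e+00  0.00000000e+00  1.00000000e+00]] 323.0051179612141
mouth {'at': [323.8, 150.3], 'p': 0.63} [ 0.55761219 -0.05923701  0.15      ]
[{'at': [324.7, 138.6], 'p': 0.88}]
```

View pics/w1.png

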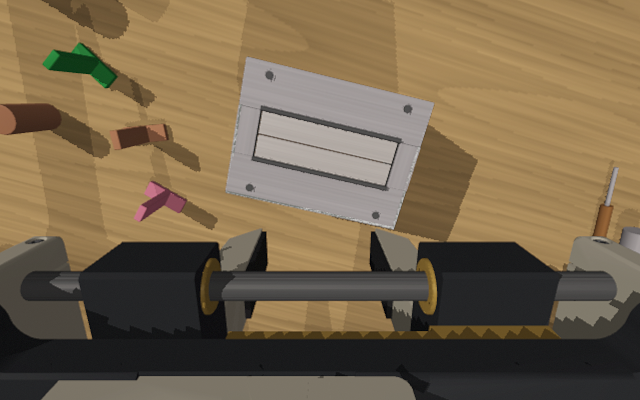

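The wrist view shows the box mouth as a dark-edged quad with corners near (260,108), (402,140), (387,188), (252,159). The leaf seam runs from (257,134) to (394,164).

Run:
```python
from h import *
st=robot.observe();w=robot.read_camera('wrist')
g=cv2.cvtColor(w['pixels'],cv2.COLOR_RGB2GRAY)
# leaves = bright blobs inside the dark frame
m=((g>125)*255).astype(np.uint8); k=np.zeros_like(m); cv2.fillPoly(k,[np.array([[260,108],[402,140],[387,188],[252,159]])],255); m&=k
m=cv2.morphologyEx(m,cv2.MORPH_CLOSE,np.ones((5,5)))
c=max(cv2.findContours(m,0,2)[0],key=cv2.contourArea); r=cv2.minAreaRect(c); print(r)
for name,Q in (('hand',np.array([[260,108],[402,140],[387,188],[252,159]],float)),('auto',cv2.boxPoints(r))):
    P=np.array([atz(w,p,.15,st) for p in Q]); print(name,P.mean(0).round(4)); print(P.round(4))
    e=np.diff(np.vstack([P,P[:1]]),axis=0); print(np.linalg.norm(e,axis=1).round(4), np.degrees(np.arctan2(e[:,0],-e[:,1])).round(1))
a,b=[atz(w,p,.15,st) for p in([257,134],[394,164])]; d=b-a; print('seam',(a+b)/2,'yaw',np.arctan2(d[0],-d[1]))
for n,z in(('tile_top',.08),('tile',0)):
    for x in robot.tip_of(w,n): print(n,x,atz(w,x['at'],z,st))
```

```text
((326.818603515625, 148.77713012695312), (143.9500732421875, 48.10154724121094), 11.867732048034668)
hand [ 0.5588 -0.0621  0.15  ]
[[ 0.5808  0.0128  0.15  ]
 [ 0.5893 -0.1343  0.15  ]
 [ 0.5369 -0.1364  0.15  ]
 [ 0.5284  0.0094  0.15  ]]
[0.1474 0.0525 0.146  0.0526] [   3.3  -87.8 -176.7   93.7]
auto [ 0.5593 -0.0637  0.15  ]
[[ 0.5297  0.0103  0.15  ]
 [ 0.5789  0.011   0.15  ]
 [ 0.5894 -0.1345  0.15  ]
 [ 0.5393 -0.1415  0.15  ]]
[0.0491 0.1459 0.0505 0.1521] [  90.8    4.1  -82.1 -176.4]
seam [ 0.55924383 -0.06238201  0.15      ] yaw 0.059085584369382035
tile_top {'at': [52.6, 62.6], 'p': 0.92} [0.55996188 0.26721957 0.08      ]
tile_top {'at': [140.7, 208.6], 'p': 0.88} [0.40746343 0.14705016 0.08      ]
tile_top {'at': [113.9, 139.9], 'p': 0.63} [0.48901329 0.18992624 0.08      ]
tile {'at': [144.1, 133.7], 'p': 0.92} [0.48713763 0.19356306 0.        ]
tile {'at': [166.8, 194.8], 'p': 0.62} [0.40203761 0.14778223 0.        ]
tile {'at': [97.8, 65.8], 'p': 0.59} [ 5.63690226e-01  2.67357031e-01 -5.55111512e-17]
```

Emit:
carry_out(
  commands=[
    [[0.0042,-0.0423,0.0217],0,0.6],
    [[0.0042,-0.0423,0.0217],0,0.6],
    [[0.0042,-0.0423,0.0217],0,0.6],
    [[0.0042,-0.0423,0.0217],0,0.6],
    [[0.0042,-0.0423,0.0217],0,0.6],
    [[0.0042,-0.0423,0.0217],-0.13,0.6],
    [[0,0,0],0,0.6],
    [[0,0,0],0,0.6],
  ],
)

```text
time: 4.15
tool_pos: [0.4887, 0.1906, 0.2135]
tool_rot: [3.141, -0.001, 0.406]
contact_force: [0.0, -0.2, 0.4]
opening: 0.055
grip_force: 0.0
```

Run:
```python
from h import *
st=robot.observe();w=robot.read_camera('wrist')
print(st['tool_pos'],st['tool_rot'])
for n,z in(('tile_top',.08),('tile',0)):
    for x in robot.tip_of(w,n): print(n,x,atz(w,x['at'],z,st))
save(w,'w2.png')
```

```text
[0.48872344 0.19057166 0.21348402] [ 3.14097808e+00 -5.06838037e-04  4.05745271e-01]
tile_top {'at': [263.5, 66.1], 'p': 0.76} [0.56361708 0.26964243 0.08      ]
tile_top {'at': [320.0, 190.4], 'p': 0.61} [0.48744598 0.1882141  0.08      ]
tile {'at': [274.2, 74.1], 'p': 0.78} [0.5623069  0.27125623 0.        ]
tile {'at': [322.8, 248.6], 'p': 0.68} [0.40128494 0.14694091 0.        ]
```

View pics/w2.png

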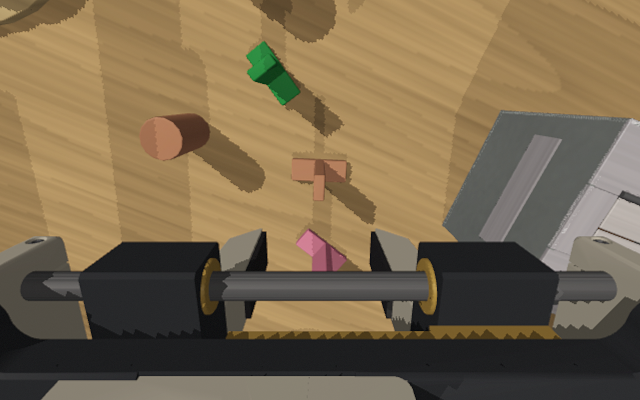

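The wrist view has the tile centred between the fingers: foot corners about (293,157) and (347,157), upright down to (319,200). The foot is level in the image, so the yaw matches. Pink and green are clear of the jaw line.

Run:
```python
from h import *
st=robot.observe();w=robot.read_camera('wrist')
im=w['pixels'].astype(int); hsv=cv2.cvtColor(w['pixels'],cv2.COLOR_RGB2HSV)
m=((hsv[...,0]<13)&(hsv[...,1]>70)&(hsv[...,2]>60)).astype(np.uint8)*255
m[:150]=0;m[206:]=0;m[:,:285]=0;m[:,355:]=0
n,l,s,c=cv2.connectedComponentsWithStats(m); i=1+s[1:,4].argmax(); print(s[i],c[i])
for r in range(150,206,3):
    x=np.where(l[r]==i)[0]; print(r,(x.min(),x.max(),len(x)) if len(x) else None, end=' ')
T=R.from_euler('xyz',st['tool_rot']).as_matrix()
for uv,z in(([293,157],.009),([347,157],.009),([314,200],.08),([324,200],.08),([314,178],.08)):
    print(uv,(T.T@(atz(w,uv,z,st)-st['tool_pos'])).round(4))
```

```text
[ 291  159   55   42 1357] [318.05453206 173.08106116]
150 None 153 None 156 None 159 (np.int64(292), np.int64(312), 19) 162 (np.int64(292), np.int64(345), 54) 165 (np.int64(292), np.int64(345), 54) 168 (np.int64(292), np.int64(345), 54) 171 (np.int64(292), np.int64(345), 54) 174 (np.int64(292), np.int64(345), 54) 177 (np.int64(292), np.int64(344), 53) 180 (np.int64(295), np.int64(344), 50) 183 (np.int64(313), np.int64(323), 11) 186 (np.int64(314), np.int64(323), 10) 189 (np.int64(313), np.int64(322), 10) 192 (np.int64(313), np.int64(323), 11) 195 (np.int64(313), np.int64(322), 10) 198 (np.int64(313), np.int64(322), 10) 201 None 204 None [293, 157] [ 0.0149 -0.0272  0.2048]
[347, 157] [0.0148 0.031  0.2049]
[314, 200] [-0.0111 -0.0037  0.1338]
[324, 200] [-0.0111  0.0051  0.1338]
[314, 178] [ 0.009  -0.0037  0.1339]
```

Emit:
carry_out(
  commands=[
    [[0.001,0,0.04],0,0.6],
    [[0,0,0.04],0,0.6],
    [[0,0,0.035],0,0.6],
    [[0,0,0.0185],0,0.6],
    [[0,0,0],0,0.6],
    [[0,0,0],0,0.6],
    [[0,0,0],0,0],
    [[0,0,0],0,0],
    [[0,0,0],0,0],
    [[0,0,0],0,0],
    [[0,0,0],0,0],
    [[0,0,0],0,0],
  ],
  newtons=25,
)

```text
time: 5.85
tool_pos: [0.4892, 0.1915, 0.0794]
tool_rot: [3.142, 0.0, 0.407]
contact_force: [-0.1, -0.6, -1.1]
opening: 0.0099
grip_force: 25.0
```

Emit:
carry_out(
  commands=[
    [[0,0,-0.02],0,0],
    [[0,0,-0.045],0,0],
    [[0,0,-0.045],0,0],
    [[0,0,-0.045],0,0],
    [[0,0,-0.045],0.116,0],
    [[0,0,0],0.116,0],
    [[0,0,0],0.115,0],
    [[0.0091,0.043,0],0,0],
    [[0.0091,0.043,0],0,0],
    [[0.0091,0.043,0],0,0],
    [[0.0091,0.043,0],0,0],
    [[0.0091,0.043,0],0,0],
    [[0.0091,0.043,0],0,0],
    [[0,0,0],0,0],
    [[0,0,0],0,0],
    [[0,0,0],0,0],
  ],
)

```text
time: 7.85
tool_pos: [0.559, -0.0617, 0.2796]
tool_rot: [-3.141, 0.0, 0.061]
contact_force: [0.3, 0.1, -1.3]
opening: 0.0098
grip_force: 25.0
```

Run:
```python
from h import *
st=robot.observe();w=robot.read_camera('wrist')
print(st['tool_pos'],st['tool_rot'],st['contact_force'],st['opening'])
save(w,'w3.png')
```

```text
[ 0.55896334 -0.06165621  0.27960505] [-3.14134221e+00  2.48205226e-04  6.10721801e-02] [ 0.26646261  0.12447603 -1.2518724 ] 0.009836315620976666
```

View pics/w3.png

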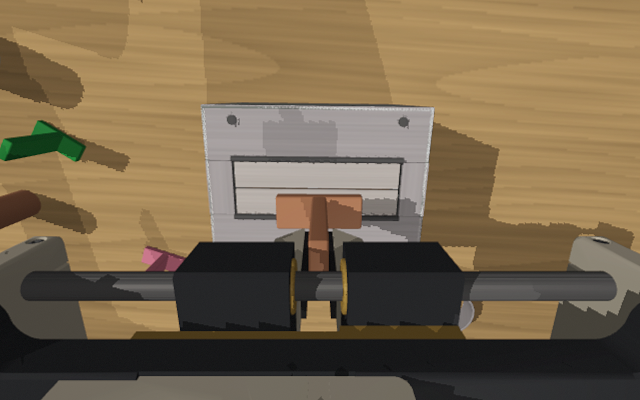

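The mouth sits at columns 233–403 and rows 157–218, with its seam at row ~188. It is parallel to the tile's foot (277–361, row 195) and centred on it. I'll check the offset numerically.

Run:
```python
from h import *
st=robot.observe();w=robot.read_camera('wrist')
T=R.from_euler('xyz',st['tool_rot']).as_matrix()
f=lambda uv,z:(T.T@(atz(w,uv,z,st)-st['tool_pos'])).round(4)
for uv in ([235,187],[402,189],[233,157],[403,158],[235,217],[399,219]): print(uv,f(uv,.15))
zt=.2796-.0794
for uv in ([277,195],[361,195]): print('foot back edge top',f(uv,zt+.009))
g=cv2.cvtColor(w['pixels'],cv2.COLOR_RGB2GRAY)
for c in(245,260,385): print(c,g[150:225,c].tolist())
```

```text
[235, 187] [ 0.0021 -0.0716  0.1297]
[402, 189] [0.0002 0.073  0.1297]
[233, 157] [ 0.0282 -0.0714  0.1297]
[403, 158] [0.0273 0.0718 0.1297]
[235, 217] [-0.0256 -0.0736  0.1297]
[399, 219] [-0.0276  0.0723  0.1297]
foot back edge top [ 0.0126 -0.0276  0.0705]
foot back edge top [0.0126 0.0295 0.0705]
245 [156, 158, 161, 163, 165, 140, 85, 70, 80, 81, 70, 71, 168, 183, 180, 177, 176, 176, 177, 181, 180, 179, 180, 181, 179, 175, 175, 177, 175, 175, 174, 172, 174, 176, 176, 176, 176, 100, 125, 168, 177, 180, 178, 176, 176, 177, 180, 179, 179, 179, 180, 179, 175, 175, 176, 174, 175, 174, 173, 174, 176, 173, 178, 126, 66, 68, 81, 81, 69, 119, 153, 158, 159, 160, 160]
260 [157, 158, 161, 163, 163, 165, 104, 66, 80, 81, 73, 70, 169, 182, 180, 178, 176, 175, 177, 180, 179, 178, 178, 180, 180, 177, 176, 176, 175, 175, 174, 171, 173, 175, 175, 176, 180, 114, 109, 161, 175, 181, 179, 176, 174, 176, 179, 179, 178, 178, 179, 179, 176, 175, 176, 175, 174, 173, 172, 173, 175, 177, 169, 125, 71, 66, 80, 81, 72, 95, 150, 159, 158, 160, 161]
385 [162, 164, 163, 162, 160, 150, 160, 130, 80, 75, 82, 81, 65, 134, 171, 178, 178, 177, 176, 177, 177, 177, 177, 179, 179, 177, 178, 174, 175, 175, 174, 173, 175, 176, 176, 174, 174, 181, 148, 82, 149, 175, 177, 177, 177, 177, 177, 182, 143, 120, 124, 124, 123, 123, 120, 122, 120, 120, 120, 122, 123, 121, 120, 125, 105, 60, 38, 43, 49, 53, 58, 100, 108, 105, 106]
```

Emit:
carry_out(
  commands=[
    [[0.0005,0,0.025],0,0],
    [[0,0,0.02],0,0],
    [[0,0,0.005],0,0],
    [[0,0,0.005],0,0],
    [[0,0,0.005],0,0],
    [[0,0,0.005],0,0],
    [[0,0,0.005],0,0],
    [[0,0,0.005],0,0],
    [[0,0,0.005],0,0],
    [[0,0,0.005],0,0],
    [[0,0,0.005],0,0],
    [[0,0,0.005],0,0],
    [[0,0,0],0,0],
  ],
)

```text
time: 9.57
tool_pos: [0.5594, -0.0627, 0.1836]
tool_rot: [-3.141, 0.001, 0.06]
contact_force: [0.9, -0.6, -3.9]
opening: 0.0098
grip_force: 25.0
```

Emit:
carry_out(
  commands=[
    [[0,0,0.006],0,0],
    [[0,0,0.006],0,0],
    [[0,0,0.006],0,0],
    [[0,0,0.006],0,0],
    [[0,0,0.006],0,0],
    [[0,0,0.006],0,0],
    [[0,0,0.006],0,0],
    [[0,0,0.004],0,0],
    [[0,0,0],0,0],
    [[0,0,0],0,0],
  ],
)

```text
time: 10.82
tool_pos: [0.5594, -0.0627, 0.1379]
tool_rot: [-3.141, 0.001, 0.06]
contact_force: [0.8, -0.1, -4.7]
opening: 0.01
grip_force: 25.0
```

Run:
```python
from h import *
for i in range(3):
    st=robot.observe(); print(st['tool_pos'].round(4),st['contact_force'].round(2),st['opening']); robot.read_camera('top')
```

```text
[ 0.5594 -0.0627  0.1379] [ 0.85 -0.07 -4.69] 0.010005075779167186
[ 0.5594 -0.0627  0.1379] [ 1.79 -0.22 -6.51] 0.010072935842461198
[ 0.5594 -0.0627  0.1379] [ 0.43  0.02 -6.96] 0.010016187843679915
```

Emit:
carry_out(
  commands=[
    [[0,0,0.002],0,0],
    [[0,0,0.002],0,0],
    [[0,0,0.002],0,0],
    [[0,0,0.002],0,0],
    [[0,0,0.002],0,0],
    [[0,0,0],0,0],
  ],
)

```text
time: 11.72
tool_pos: [0.5596, -0.0628, 0.1284]
tool_rot: [3.142, 0.0, 0.06]
contact_force: [0.6, 1.1, 1.0]
opening: 0.0095
grip_force: 28.3
```

```bash
cat > o.py <<'E'
from h import *
f=[]
for i in range(4):
    st=robot.observe(); f.append(np.r_[st['contact_force'],st['torque']]); p=robot.read_camera('top')
print(st['time'],st['tool_pos'].round(5),np.round(f,2)[:,2],np.mean(f,0).round(2),st['opening'],st['joint_efforts'].round(2))
E
python3 o.py
```

```text
11.875 [ 0.55965 -0.06276  0.1284 ] [0.98 0.02 0.59 0.9 ] [ 0.67  0.16  0.62 -0.04 -0.03 -0.09] 0.009661004818728334 [  0.24 -49.03 -21.     0.06   0.1   -0.08]
```

Emit:
carry_out(
  commands=[
    [[0,0,0.001],0,0],
    [[0,0,0.001],0,0],
    [[0,0,0.001],0,0],
    [[0,0,0.0005],0,0],
    [[0,0,0.0005],0,0],
    [[0,0,0],0,0],
  ],
)

```text
time: 12.68
tool_pos: [0.5597, -0.0627, 0.1246]
tool_rot: [3.141, -0.0, 0.06]
contact_force: [0.8, 1.0, 2.5]
opening: 0.01
grip_force: 27.8
```

Emit:
carry_out(
  commands=[
    [[0,0,0.0005],0,0],
    [[0,0,0.0005],0,0],
    [[0,0,0.0005],0,0],
    [[0,0,0],0,0],
  ],
)

```text
time: 13.18
tool_pos: [0.5597, -0.0627, 0.123]
tool_rot: [3.142, 0.0, 0.06]
contact_force: [-0.9, -1.0, 1.9]
opening: 0.0102
grip_force: 27.8
```

Emit:
carry_out(
  commands=[
    [[0,0,0.0005],0,0],
    [[0,0,0.0005],0,0],
    [[0,0,0],0,0],
  ],
)

```text
time: 13.55
tool_pos: [0.5597, -0.0627, 0.1221]
tool_rot: [3.142, 0.0, 0.06]
contact_force: [-0.0, 0.3, 2.7]
opening: 0.0099
grip_force: 27.8
```

Emit:
carry_out(
  commands=[
    [[0,0,0.0005],0,0],
    [[0,0,0.0005],0,0],
    [[0,0,0],0,0],
  ],
)

```text
time: 13.92
tool_pos: [0.5597, -0.0627, 0.1211]
tool_rot: [3.142, 0.0, 0.06]
contact_force: [0.4, 0.8, 3.4]
opening: 0.0101
grip_force: 27.8
```

Emit:
carry_out(
  commands=[
    [[0,0,0.0005],0,0],
    [[0,0,0.0005],0,0],
    [[0,0,0],0,0],
  ],
)

```text
time: 14.3
tool_pos: [0.5597, -0.0627, 0.12]
tool_rot: [3.141, 0.0, 0.06]
contact_force: [-0.3, -0.1, 2.9]
opening: 0.0099
grip_force: 27.8
```

Emit:
carry_out(
  commands=[
    [[0,0,0.0005],0,0],
    [[0,0,0.0005],0,0],
    [[0,0,0],0,0],
  ],
)

```text
time: 14.68
tool_pos: [0.5597, -0.0628, 0.119]
tool_rot: [3.141, 0.0, 0.06]
contact_force: [0.3, -0.1, 2.6]
opening: 0.0097
grip_force: 27.8
```

Emit:
carry_out(
  commands=[
    [[0,0,0.0005],0,0],
    [[0,0,0.0005],0,0],
    [[0,0,0],0,0],
  ],
)

```text
time: 15.05
tool_pos: [0.5597, -0.0627, 0.118]
tool_rot: [3.142, 0.0, 0.06]
contact_force: [0.2, 1.0, 1.8]
opening: 0.0099
grip_force: 27.8
```

Emit:
carry_out(
  commands=[
    [[0,0,0.0005],0,0],
    [[0,0,0.0005],0,0],
    [[0,0,0],0,0],
  ],
)

```text
time: 15.42
tool_pos: [0.5597, -0.0627, 0.117]
tool_rot: [3.142, 0.0, 0.06]
contact_force: [-0.5, 0.9, 1.8]
opening: 0.0098
grip_force: 27.8
```

Emit:
carry_out(
  commands=[
    [[0,0,0.0005],0,0],
    [[0,0,0.0005],0,0],
    [[0,0,0],0,0],
  ],
)

```text
time: 15.8
tool_pos: [0.5597, -0.0627, 0.116]
tool_rot: [3.142, 0.0, 0.06]
contact_force: [0.2, 0.2, 2.6]
opening: 0.0098
grip_force: 27.8
```

Emit:
carry_out(
  commands=[
    [[0,0,0.0005],0,0],
    [[0,0,0.0005],0,0],
    [[0,0,0],0,0],
  ],
)

```text
time: 16.18
tool_pos: [0.5598, -0.0628, 0.1154]
tool_rot: [3.141, -0.0, 0.06]
contact_force: [-0.9, 0.6, 4.5]
opening: 0.0099
grip_force: 27.8
```

Emit:
carry_out(
  commands=[
    [[0,0,0.0005],0,0],
    [[0,0,0.0005],0,0],
    [[0,0,0],0,0],
  ],
)

```text
time: 16.55
tool_pos: [0.56, -0.0629, 0.1153]
tool_rot: [3.141, -0.001, 0.06]
contact_force: [-2.2, 1.5, 11.7]
opening: 0.0098
grip_force: 28.1
```

The shelf is felt: z stalls at 0.1153, which puts it 114 mm below the top, inside the given range. I'll ease off and release.

Emit:
carry_out(
  commands=[
    [[0,0,-0.0006],0,0],
    [[0,0,0],0,0],
  ],
)

```text
time: 16.8
tool_pos: [0.5599, -0.0628, 0.1153]
tool_rot: [3.141, -0.001, 0.06]
contact_force: [-0.2, 0.1, 7.5]
opening: 0.0098
grip_force: 28.1
```

```bash
python3 o.py
```

```text
16.95 [ 0.5599  -0.06283  0.11535] [7.52 7.21 7.07 7.27] [-0.35 -0.17  7.27  0.05  0.27 -0.06] 0.009680579285775459 [  0.13 -45.64 -19.31   0.08  -0.44  -0.06]
```

Emit:
carry_out(
  commands=[
    [[0,0,0],0,0.13],
    [[0,0,0],0,0.16],
    [[0,0,0],0,0.22],
    [[0,0,0],0,0.3],
    [[0,0,0],0,0.3],
    [[0,0,0],0,0.3],
  ],
)

```text
time: 17.75
tool_pos: [0.5594, -0.0627, 0.1144]
tool_rot: [-3.141, 0.001, 0.06]
contact_force: [0.1, -0.1, -1.2]
opening: 0.0278
grip_force: 4.4
```

Emit:
carry_out(
  commands=[
    [[0,0,-0.005],0,0.3],
    [[0,0,-0.005],0,0.3],
    [[0,0,-0.005],0,0.3],
    [[0,0,-0.005],0,0.3],
    [[0,0,-0.005],0,0.3],
    [[0,0,-0.005],0,0.3],
    [[0,0,-0.005],0,0.3],
    [[0,0,-0.005],0,0.3],
    [[0,0,-0.005],0,0.3],
    [[0,0,-0.005],0,0.3],
    [[0,0,-0.01],0,0.3],
    [[0,0,-0.02],0,0.3],
    [[0,0,-0.04],0,0.3],
    [[0,0,-0.05],0,0.3],
    [[0,0,-0.03],0,0.3],
    [[0,0,0],0,0.3],
    [[0,0,0],0,0.3],
  ],
)

```text
time: 19.88
tool_pos: [0.5594, -0.0626, 0.3141]
tool_rot: [-3.141, 0.001, 0.06]
contact_force: [0.5, 0.1, -0.7]
opening: 0.0276
grip_force: 0.0
```

Run:
```python
from h import *
st=robot.observe();w=robot.read_camera('wrist');t=robot.read_camera('top');s=robot.read_camera('side')
print(st['tool_pos'],st['contact_force'],st['opening'],robot.find_in(w,'leaf_near'))
im=np.hstack([cv2.resize(w['pixels'][90:250,180:460],(500,286)),cv2.resize(s['pixels'][150:330,200:440],(300,286))])
cv2.imwrite('pics/end.png',im[:,:,::-1])
```

```text
[ 0.55937167 -0.06259961  0.31411772] [ 0.54102084  0.12012856 -0.66368168] 0.027602733714235994 [{'at': [314.5, 190.1], 'p': 0.78}]
```

View pics/end.png

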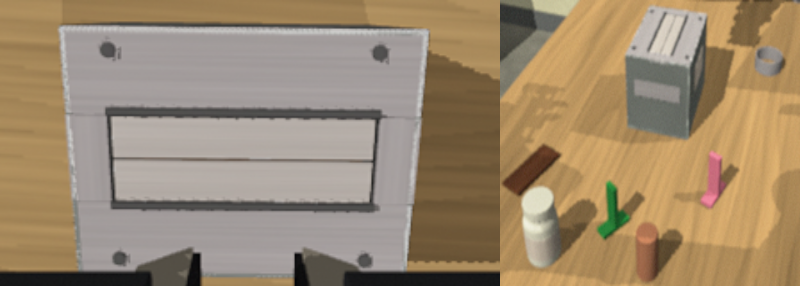

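Both leaves lie shut and level, with the seam at crop (245,160). The tile is out of sight inside, the jaws are empty, and the jar, post, rib, cutter and look-alikes show no sign of having moved. I'm handing in.

```bash
python3 -c "
from cell import robot
print(robot.hand_in())"
```

```text
the job is handed in; nothing more can be done
None
```

The job is handed in: I set the tile on the hidden shelf (felt 114 mm below the box top, pressed at about 9 N), let go and drew back, and both leaves look fully shut in the last picture; the tile itself is out of sight and no verdict came back.

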